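# Post a carton through the spring flap of the returns box

### The job

On the shop counter, post the small carton lying in the lane of the returns box: with one fingertip press the long wing beside the lane all the way down and keep it down, so that the spring flap stays open, while the other fingertip pushes the carton along the lane and under the flap until it drops into the box. Then let the wing come up so that the flap shuts behind it, and leave the box alone. Only press and push: pick nothing up, and leave the other things on the counter and on the box where they are.

Things in the scene. Friction and masses are not known exactly. Their poses are not given: they have to be found in the camera images.
- returns_box: Fixed grey steel returns box, 320 x 137 mm. Origin: on the counter, below the flap's lip (x) and hinge line (y); z up; x is the direction in which the carton is pushed. Box frame, mm: deck top z = 90, x from -190, y -125 to -12. Its y -125 to -60 is a shelf for bystanders, ending in a plate (top z = 120) at x = 0. Under the wing there is only the counter.
- lane (a point): At deck height (z = 90 mm), middle of the lane at the mouth: x = 0, y = -36 mm in the box frame. The lane is 39 mm wide between two steel rails 4 mm thick and 8 mm high (centred y = -14.5 and -57.5), from x = -190 mm. The deck of the lane ends at x = -10 mm; a carton pushed past that edge and under the lip falls into the bin.
- bin (a point): Middle of the floor of the open-topped bin behind the flap: x = 66, y = -56, z = 6 mm in the box frame. Inside: x = -10 (before the lane; 4 elsewhere) to 128, y = -119 to 6 mm; walls to z = 100 mm.
- flap (a joint): Angle of the one-piece aluminium see-saw flap; hinge along the box's x axis at y = 0, z = 110 mm. 0 = shut by its spring, 0.70 rad = fully open, at its stop. Pressing the wing down raises lid and lip on the lane's side. The carton passes from 0.5 rad; at 0.70 there is 22 mm or more under the lip. About 3 N on the wing to start, 5 N to hold at the stop. Shuts by itself when let go.
- wing (a point): Mid-width of the wing's upper face at x = -100 mm (box frame). Flat aluminium plate 28 mm wide, 4 mm thick, x = -185 to +20 mm. Shut: slopes up away from the lane by 0.70 rad; this point y = 40, z = 125, outer edge z = 134 mm. Fully open: level, top z = 96 mm, y = 26 to 54; a fingertip on it is 6 mm above the deck and can slide along x; the lane's middle is 76 mm away in y.
- lip (a point): Middle of the lower edge of the flap's 4 mm thick lip, robot side. Shut: x = 0, y = -40, z = 95 mm in the box frame, 5 mm above the deck; pushing the carton against it does not open it. It hangs from a small lid (x = 0 to 45, y = -55 to 0 mm); fully open, the lid's highest edge is at about z = 150 mm.
- carton: Closed brown cardboard carton of screws with a pale band, 60 mm long (x, along the lane), 32 wide (y), 16 high, about 90 g, lying flat in the lane. Origin: centre of its underside. It starts with its centre 80 to 120 mm before the lip. It tips into the bin once well past the deck's edge: push until its rear end is about 8 mm before the lip.
- tack_tin: Bystander: round steel tin, 38 mm across, 24 mm high, on the shelf beside the lane. Origin: centre of underside.
- padlock: Bystander: small brass padlock standing upright, 34 x 22 mm, 56 mm high over its shackle, on the shelf beside the lane. Origin: centre of underside.
- screwdriver: Bystander: screwdriver, about 200 mm long, lying on the counter to the left of the wing. Origin: underside.
- spray_can: Bystander: tall spray can, 64 mm across, 180 mm high, far right on the counter. Origin: centre of underside.
- tape_roll: Bystander: grey ring (roll core), 90 mm across, 25 mm high, on the right of the counter. Origin: centre of underside.
- tape_measure: Bystander: black tape measure, 62 x 36 x 58 mm, far left on the counter. Origin: centre of underside.
- glue_jar: Bystander: white jar, 60 mm across, 75 mm high, on the left of the counter. Origin: centre of underside.
There are look-alikes about, which are no part of the job. What is shaped like the carton but pink or purple is not meant.

How it is judged:
On the way, in this order (a step that is already met when the one before it is completed fails the run):
1. the flap is held open by the fingers while the carton still lies in the lane before it (value of joint flap above 0.5 rad and contact force between the fingers and returns_box above 0.5 N and x of carton in the frame of returns_box below -0.02 m), for 0.2 s.
2. with the flap still held open by the fingers, the carton is pushed under it (its middle comes within 12 mm of the lip) (value of joint flap above 0.45 rad and contact force between the fingers and returns_box above 0.3 N and x of carton in the frame of returns_box above -0.012 m and z of carton in the frame of returns_box above 0.06 m).
At the end, for the whole second after the job is handed in: The carton lies at rest inside the bin behind the flap (its origin within the bin's walls and more than 15 mm below the deck), and the flap is shut (below 0.06 rad) (x of carton in the frame of returns_box between -0.02 and 0.13 m and y of carton in the frame of returns_box between -0.12 and 0.008 m and z of carton in the frame of returns_box below 0.075 m and value of joint flap below 0.06 rad and linear speed of carton below 0.02 m/s); the robot touches nothing.
It fails at once if the carton is lifted (its underside more than 25 mm above the deck) (z of carton in the frame of returns_box above 0.115 m).
It fails at once if a bystander is disturbed (moved by more than 30 mm) (distance of any of tack_tin, padlock, screwdriver, spray_can, tape_roll, tape_measure, glue_jar from where it was at the start of the episode above 0.03 m).
It also fails if it takes over 42 s, if anything falls off the work surface, if the arm or the gripper's body presses on something with over 40 N, if the wrist force passes 120 N, or if a joint passes its speed limit or range.

### The arm

A 6-joint arm with a two-finger parallel gripper is mounted at the origin on the work surface. World frame = base frame: x ahead of the robot, y to its left, z up, the work surface at z = 0. Lengths are in m, angles in rad, forces in N, time in s.
With the tool pointing down it reaches from about 0.425 to 0.95 m from the base axis. Payload 3.5 kg.
Tool frame: the origin (TCP) lies between the finger pads; the fingertips stand 14 mm ahead of it and the grasp point (between the pads) lies 5 mm behind it; z points along the fingers, y is the direction in which the jaws open and shut (so a half turn about z gives the same grasp; the last joint's range is limited). The gripper opens to 85 mm and grips with 20 to 120 N. Pads are 22 mm wide; open, the fingers measure 114 mm over their backs; the gripper's body (76 mm by 85 mm) begins 54 mm behind the grasp point. The pads swing forward as they close: fully open they stand 13 mm farther back than shut.
Start: joints at [-1.307, 0.286, 1.577, -0, 1.279, -0.15], TCP at [0.271, -0.618, 0.214] pointing down, gripper open.
Joint ranges: [-2.77, 2.77], [-0.9, 2.22], [0.21, 2.48], [-1.53, 4.67], [0.24, 2.81], [-2.84, 2.84]. Speed limits (rad/s): [2.79, 2.79, 3.14, 3.14, 3.14, 3.14].

### API

Orientations are given as a unit quaternion [x, y, z, w].
In Python, from plant import ctrl gives the robot as it stands. The module is installed in compiled form; this text tells all that it offers.
- The arm moves only by the tool servo_tool, never from a script. Its argument "increments" is text: rows parted by semicolons, each of 7 numbers parted by spaces: the turn, a rotation vector about the tool's x, y, z in rad, then the shift along the tool's x, y, z in cm, then the finger opening in cm, from 0 to 8.54. In form: ax ay az dx dy dz claw; .... A call has 1 to 10 rows; each row is the pose to reach, as a shift and turn from the pose commanded when the call began, along the tool's axes at that moment; what a row does not reach only later rows make up. A row lasts 1/12 s, in which the tool goes at most 41.7 mm and 7.16 degrees, less where a joint would pass 70% of its speed; a pose out of reach is approached as far as the arm can. A call with a gripper value outside its range is refused whole. The fingers move at their own pace and stop on an object; "grip_force" is the grip in N (left out, the last holds). Time passes only in rows, so rows that repeat a pose let the fingers close. It gives the time, the measured TCP pose, the force and the opening at its end, in the units of the state.
- ctrl.get_state(): the state, without advancing time (a new reading comes with each control period).
- ctrl.read_camera(name): name is "scene" or "top" or "wrist"; returns (picture, depth): 384x512x3 uint8, red, green, blue; 384x512 float32, m along the optical axis (not along the pixel's ray), 0 where there is no reading.
- ctrl.camera_info(name): a dict with "camera_matrix" (3x3 intrinsics, pixels), "world_to_cam" (4x4, takes a point from world to camera coordinates). Camera axes: x right, y down, z forward; pixel columns grow to the right and rows downward; lengths in m; the calibration is good to about 2 mm. A picture is of the moment at which its call begins: read the wrist's pose just before it. camera_info takes no time and is no camera call; for the wrist camera it gives the pose at the moment of the call.
- ctrl.sign_off(): hands the job in, once; it reports no verdict.
The state is a dict: "time": time; "qpos": joint angles; "dq": joint speeds; "joint_efforts": joint torques, N m; "eef_pos": TCP position; "tcp_rot": TCP orientation; "contact_force": force on the tool from outside, world axes, zero at the start; "wrist_torque": the same for the moment, N m; "opening": opening from 0.0 (shut) to 1.0 (fully open).
Only numpy, scipy, OpenCV 4.12 (cv2) and the standard library are available. Lean on these libraries where they do the work, as an engineer would, in place of code of your own. Each camera call takes 0.05 s, during which the arm holds its last target.

## Working session

There is one attempt and no reset: what is moved stays moved. The work goes in short steps, Python scripts to look and compute and a tool call to move; the robot and the scene stay as the last step left them, time stands still between calls to the robot, and variables do not carry over. Pictures are saved under pics/ and viewed, and the job is handed in when it is done.

Besides the shell and the picture viewer there is one more tool, called after ">>>" by a JSON object that holds its "fn" and its "kwargs", one argument or row to a line. servo_tool: Moves the arm, as the interface text tells. Its arguments: {"type":"object","properties":{"increments":{"type":"string"},"grip_force":{"type":"number"}},"required":["increments"]}

```bash
mkdir -p pics; ls
python3 - <<'E'
from plant import ctrl
import cv2,numpy as np
s=ctrl.get_state();print(s)
for n in("scene","top"):
    p,d=ctrl.read_camera(n);cv2.imwrite(f"pics/{n}0.png",p[:,:,::-1]);np.savez(f"{n}0.npz",p=p,d=d);i=ctrl.camera_info(n);print(n,i)
E
```

```text
pics
{'time': 0.0, 'qpos': array([-1.30702583e+00,  2.87194305e-01,  1.57814849e+00, -4.79894988e-06,
        1.27861281e+00, -1.50011343e-01]), 'dq': array([-7.34634087e-04,  3.73398708e-05, -4.40152449e-04, -1.07833934e-03,
        9.70312400e-04,  1.29005385e-03]), 'joint_efforts': array([-1.08464075e-03, -4.05986595e+01, -2.92627305e+01, -1.57186714e-04,
        5.83617380e-03,  5.68864166e-06]), 'eef_pos': array([ 0.27123777, -0.61735337,  0.21244357]), 'tcp_rot': array([ 9.78673479e-01,  2.05418657e-01, -6.94586188e-05, -1.17943030e-03]), 'contact_force': array([ 0.29157543,  0.13886404, -0.33839879]), 'wrist_torque': array([-0.00544679,  0.00897422,  0.02135958]), 'opening': 0.9998144715409152}
scene {'camera_matrix': array([[349.71818717,   0.        , 253.99223515],
       [  0.        , 349.71818717, 192.34911393],
       [  0.        ,   0.        ,   1.        ]]), 'world_to_cam': array([[ 0.70746884,  0.70672101, -0.00576635, -0.39670878],
       [ 0.50433083, -0.51054674, -0.69641399, -0.20947658],
       [-0.49511439,  0.48978305, -0.7176171 ,  1.30651213],
       [ 0.        ,  0.        ,  0.        ,  1.        ]])}
top {'camera_matrix': array([[425.80113171,   0.        , 257.16593017],
       [  0.        , 425.80113171, 196.57241155],
       [  0.        ,   0.        ,   1.        ]]), 'world_to_cam': array([[-0.02726533, -0.99938643, -0.02198572,  0.04239621],
       [-0.98083641,  0.03099085, -0.19235257,  0.56372634],
       [ 0.1929159 ,  0.01631984, -0.98107957,  1.12399381],
       [ 0.        ,  0.        ,  0.        ,  1.        ]])}
```

View pics/scene0.png

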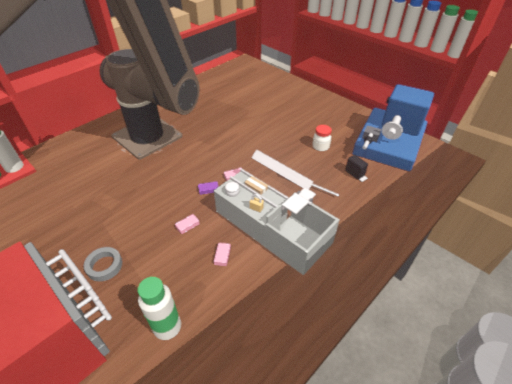

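View pics/top0.png

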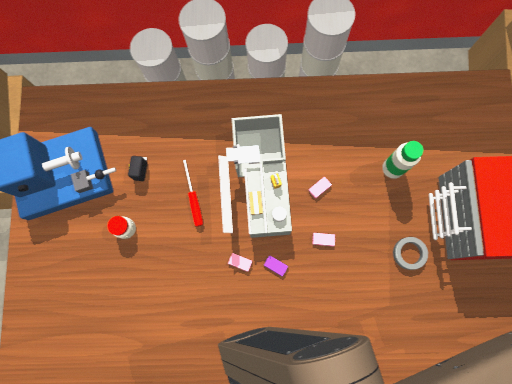

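The top view shows the returns box at (263,175) px, with its wing at (226,195), a tan carton in the lane at (256,203), the tin at (280,214) and the padlock at (276,180). The look-alikes lie off the box: pink at (320,188), (323,240) and (240,263), purple at (276,266). My choice is the tan carton at (256,203); next I'll check it in a close crop.

```bash
cat > h.py <<'E'
import numpy as np,cv2
from plant import ctrl
def pts(n,d):
    i=ctrl.camera_info(n);K=i["camera_matrix"];T=i["world_to_cam"]
    v,u=np.mgrid[0:384,0:512]
    c=np.stack([(u-K[0,2])/K[0,0]*d,(v-K[1,2])/K[1,1]*d,d],-1)
    return (c-T[:3,3])@T[:3,:3]
def ray(n,u,v,z):
    i=ctrl.camera_info(n);K=i["camera_matrix"];T=i["world_to_cam"];R=T[:3,:3]
    o=-R.T@T[:3,3];r=R.T@np.linalg.inv(K)@np.array([u,v,1.]);return o+r*(z-o[2])/r[2]
E
python3 - <<'E'
from h import *
z=np.load("top0.npz");p,d=z['p'],z['d']
c=p[105:245,195:305];cv2.imwrite("pics/crop0.png",cv2.resize(c[:,:,::-1],None,fx=4.2,fy=4.2,interpolation=cv2.INTER_CUBIC))
W=pts("top",d)
for u,v in[(256,203),(256,190),(257,175),(280,214),(276,180),(226,195),(226,165),(226,225),(240,155),(262,230),(285,232),(265,145),(264,215)]:print(u,v,W[v,u].round(4))
# deck-level points
q=W.reshape(-1,3);col=p.reshape(-1,3)
roi=np.zeros((384,512),bool);roi[105:245,195:305]=1;r=roi.ravel()
deck=r&(abs(q[:,2]-.09)<.005);print(deck.sum());
w=np.zeros((384,512),np.uint8);w[roi]=np.clip(W[roi][:,2]*1500,0,255);cv2.imwrite("pics/hgt0.png",cv2.resize(w[105:245,195:305],None,fx=4.2,fy=4.2,interpolation=cv2.INTER_NEAREST))
E
```

```text
256 203 [0.5377 0.0285 0.1052]
256 190 [0.5763 0.0279 0.0885]
257 175 [0.6172 0.024  0.0914]
280 214 [ 0.5052 -0.0334  0.1132]
276 180 [ 0.5899 -0.0254  0.1409]
226 195 [0.5578 0.1058 0.1248]
226 165 [0.6394 0.105  0.1222]
226 225 [0.4784 0.1064 0.13  ]
240 155 [0.667  0.0675 0.1179]
262 230 [0.4678 0.0149 0.0866]
285 232 [ 0.4629 -0.0467  0.0662]
265 145 [ 0.7293 -0.0008  0.0049]
264 215 [0.5075 0.0084 0.0888]
2126
```

View pics/crop0.png

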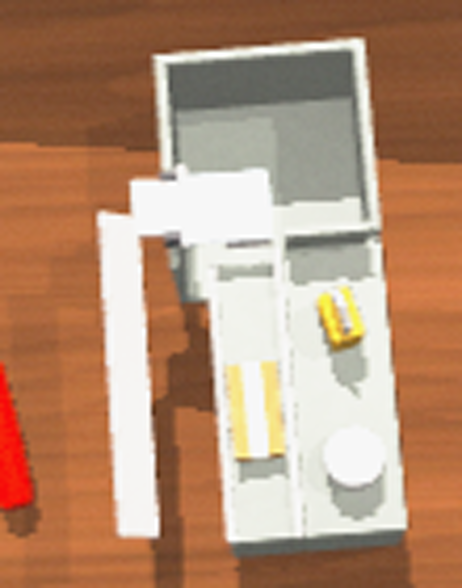

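View pics/hgt0.png

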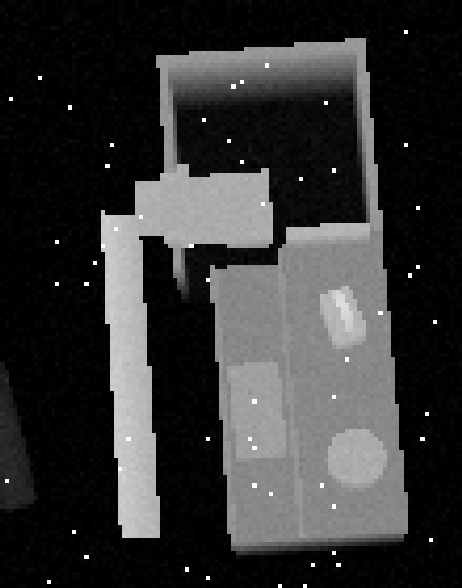

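Run:
```python
from h import *
z=np.load("top0.npz");p,d=z['p'],z['d'];d=cv2.medianBlur(d,3)
W=pts("top",d)
roi=np.zeros((384,512),bool);roi[105:245,195:305]=1
def rect(m,name):
    m=cv2.morphologyEx(m.astype(np.uint8),cv2.MORPH_OPEN,np.ones((3,3)))
    n,l,s,_=cv2.connectedComponentsWithStats(m,connectivity=4);k=1+np.argmax(s[1:,4]);m=l==k
    P=W[m];r=cv2.minAreaRect(P[:,:2].astype(np.float32)*1000)
    print(name,m.sum(),r,'\n',cv2.boxPoints(r).round(1).tolist(),'z',np.median(P[:,2]));return P
v,u=np.mgrid[0:384,0:512]
deckm=roi&(abs(W[...,2]-.095)<.012)&(v>168)&(u>243)
rect(deckm,'deck')
wing=roi&(W[...,2]>.1)&(W[...,2]<.15)&(u<233)&(v>157)
P=rect(wing,'wing')
# wing plane
A=np.c_[P[:,:2],np.ones(len(P))];c=np.linalg.lstsq(A,P[:,2],rcond=None)[0];print('plane',c,'dir',np.arctan2(c[1],c[0])-np.pi/2,np.arctan(np.hypot(*c[:2])))
hsv=cv2.cvtColor(p,cv2.COLOR_RGB2HSV)
car=roi&(W[...,2]>.1)&(W[...,2]<.112)&(u>246)&(u<264)&(v>188)&(v<218)
P=rect(car,'carton');
lip=roi&(W[...,2]>.105)&(W[...,2]<.135)&(v>145)&(v<164)&(u<262)&(u>238)
rect(lip,'lid')
tin=roi&(W[...,2]>.106)&(W[...,2]<.12)&(u>270)&(v>203)
rect(tin,'tin')
# rail right edge lines using z
b=roi&(abs(W[...,2]-.1)<.006)&(v<160)
rect(b,'binwalls')
```

```text
deck 2322 ((548.9874267578125, -3.0029449462890625), (177.43736267089844, 112.96813201904297), 2.730851650238037) 
 [[457.70001220703125, 49.20000076293945], [463.1000061035156, -63.599998474121094], [640.2999877929688, -55.20000076293945], [634.9000244140625, 57.599998474121094]] z 0.09102262002042273
wing 716 ((560.2181396484375, 107.2317886352539), (33.163673400878906, 199.7344512939453), 89.15382385253906) 
 [[460.1000061035156, 92.0999984741211], [659.7999877929688, 89.19999694824219], [660.2999877929688, 122.30000305175781], [460.6000061035156, 125.30000305175781]] z 0.12632886109640873
plane [-0.03353317  0.72659653  0.06751302] dir 0.046118299468780766 0.6288598480626368
carton 274 ((540.395751953125, 28.147193908691406), (60.14024353027344, 34.26705551147461), 3.742321252822876) 
 [[509.29998779296875, 43.29999923706055], [511.5, 9.100000381469727], [571.5, 13.0], [569.2999877929688, 47.20000076293945]] z 0.10658909576589887
lid 343 ((670.7023315429688, 43.57173156738281), (53.682464599609375, 45.42780685424805), 89.04885864257812) 
 [[647.5, 17.100000381469727], [693.0, 16.399999618530273], [693.9000244140625, 70.0], [648.4000244140625, 70.80000305175781]] z 0.11421209463586293
tin 149 ((508.0762023925781, -32.225807189941406), (34.00553512573242, 32.224220275878906), 88.362060546875) 
 [[491.5, -48.79999923706055], [523.7000122070312, -49.70000076293945], [524.7000122070312, -15.699999809265137], [492.5, -14.800000190734863]] z 0.11424472633375878
binwalls 107 ((781.025634765625, 19.50323486328125), (7.942636966705322, 94.60053253173828), 2.664212226867676) 
 [[774.9000244140625, 66.5999984741211], [779.2999877929688, -27.899999618530273], [787.2000122070312, -27.600000381469727], [782.7999877929688, 66.9000015258789]] z 0.09900030240277086
```

The close crop confirms it: the carton is tan with a pale band at crop (256,410), in the lane. The box yaw is about +0.047 rad and its origin is at about (0.647, 0.070). The lid centre predicted from that (670.8, 43.8 mm) matches the measured one (670.7, 43.6 mm). The carton comes out at box x≈-108, y≈-37 mm, also consistent.

```bash
cat >> h.py <<'E'
from scipy.spatial.transform import Rotation as Rn
YAW=0.047;O=np.array([.647,.0702,0])
RB=Rn.from_euler('z',YAW).as_matrix()
RT=RB@np.diag([1.,-1,-1])
def b2w(p):return O+RB@np.array(p,float)
def w2b(p):return RB.T@(np.array(p)-O)
def plan(bx,by,z):
    s=ctrl.get_state();R=Rn.from_quat(s['tcp_rot']).as_matrix()
    t=b2w([bx,by,0]);t[2]=z
    print('now box mm',(w2b(s['eef_pos'])*1000).round(1),'F',s['contact_force'].round(1),'t',round(s['time'],2),'open',s['opening']*8.54)
    print('rot',Rn.from_matrix(R.T@RT).as_rotvec().round(4),'shift cm',(R.T@(t-s['eef_pos'])*100).round(2))
E
python3 - <<'E'
from h import *
plan(-.158,.002,.25)
E
```

```text
now box mm [-407.6 -669.2  212.5] F [ 0.9 -0.4 -0.7] t 0.1 open 8.560413841811682
rot [-2.200e-03  1.000e-04  3.668e-01] shift cm [ 47.38 -53.71  -3.61]
```

>>> {"fn": "servo_tool", "kwargs": {
  "increments": "0 0 0.04 2.4 -2.7 -1 8; 0 0 0.08 4.7 -5.4 -2 7; 0 0 0.12 7.1 -8 -3 6.2; 0 0 0.16 9.5 -10.7 -3.6 6.2; 0 0 0.2 11.8 -13.4 -3.6 6.2; 0 0 0.24 14.2 -16.1 -3.6 6.2; 0 0 0.28 16.6 -18.8 -3.6 6.2; 0 0 0.32 19 -21.5 -3.6 6.2; 0 0 0.35 21.3 -24.2 -3.6 6.2; 0 0 0.367 23.7 -26.9 -3.6 6.2"
}}

```text
time: 0.93
eef_pos: [0.3802, -0.2745, 0.2493]
tcp_rot: [1.0, 0.022, -0.0, -0.0]
contact_force: [0.7, -0.9, 0.0]
opening: 0.727
```

Run:
```python
from h import *
plan(-.158,.002,.25)
```

```text
now box mm [-282.7 -331.8  249.3] F [ 0.7 -0.9  0. ] t 0.93 open 6.206501840519402
rot [-0.0005  0.0004 -0.002 ] shift cm [ 12.41 -33.41  -0.05]
```

>>> {"fn": "servo_tool", "kwargs": {
  "increments": "0 0 0 1.3 -3.5 0 6.2; 0 0 0 2.6 -7 0 6.2; 0 0 0 3.9 -10.5 0 6.2; 0 0 0 5.2 -14 0 6.2; 0 0 0 6.5 -17.5 0 6.2; 0 0 0 7.8 -21 0 6.2; 0 0 0 9.1 -24.5 0 6.2; 0 0 0 10.4 -28 0 6.2; 0 0 0 11.5 -31 0 6.2; 0 0 0 12.4 -33.4 0 6.2"
}}

```text
time: 1.77
eef_pos: [0.4884, 0.0656, 0.2494]
tcp_rot: [1.0, 0.024, -0.0, -0.0]
contact_force: [0.8, -0.5, 0.0]
opening: 0.723
```

Run:
```python
from h import *
for n in("scene","top","wrist"):
    p,d=ctrl.read_camera(n);np.savez(n+"1.npz",p=p,d=d);cv2.imwrite(f"pics/{n}1.png",p[:,:,::-1])
plan(-.158,.002,.25)
i=ctrl.camera_info("wrist");np.savez("w1cal.npz",K=i["camera_matrix"],T=i["world_to_cam"])
```

```text
now box mm [-158.9    1.7  249.2] F [-0.9 -0.3 -0.3] t 1.92 open 6.177332914254329
rot [0.0001 0.0014 0.0033] shift cm [ 0.09 -0.03 -0.08]
```

View pics/wrist1.png

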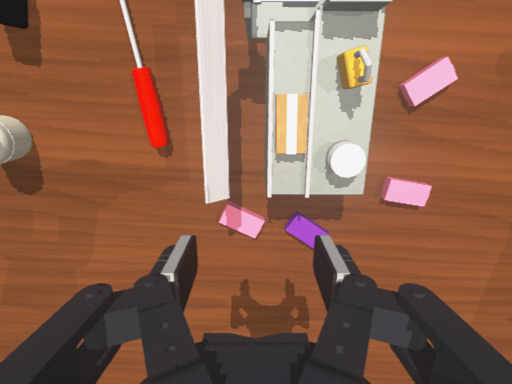

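View pics/scene1.png

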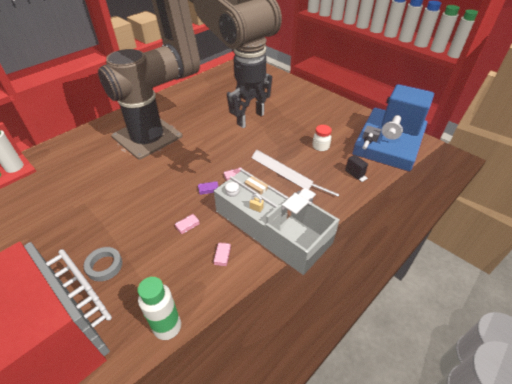

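The wrist view shows the fingertips at (182,245) and (330,245), the wing at (212,100), and the carton at (292,123). I'll measure the fingertips from the wrist depth and cross-check the box.

Run:
```python
from h import *
z=np.load("wrist1.npz");p,d=z['p'],z['d'];W=pts("wrist",d)
B=(W-O)@RB*1000
print(d[230:300:10,150:200:6].round(3))
m=(W[...,2]>.2)&(d>0)
for nm,sl in(("wingfinger",np.s_[225:330,130:240]),("lanefinger",np.s_[225:330,270:390])):
    q=B[sl][m[sl]]; 
    zmin=np.percentile(q[:,2],1)
    print(nm,len(q),'zmin',zmin)
    for zz in (3,8,15,30):
        k=q[q[:,2]<zmin+zz]; print(zz,k.min(0).round(1),k.max(0).round(1),len(k))
# cross-check objects
v,u=np.mgrid[0:384,0:512]
for (a,b) in[(292,123),(212,100),(212,190),(347,159),(270,190),(307,190),(268,25),(291,95),(291,152),(355,70)]:print(a,b,B[b,a].round(1))
```

```text
[[0.449 0.449 0.45  0.449 0.448 0.449 0.45  0.449 0.449]
 [0.454 0.456 0.452 0.455 0.454 0.141 0.141 0.144 0.452]
 [0.46  0.46  0.459 0.14  0.132 0.131 0.131 0.144 0.46 ]
 [0.466 0.465 0.131 0.124 0.124 0.125 0.131 0.143 0.466]
 [0.472 0.123 0.116 0.116 0.117 0.121 0.131 0.142 0.472]
 [0.107 0.106 0.109 0.115 0.116 0.121 0.13  0.143 0.477]
 [0.103 0.103 0.102 0.104 0.117 0.121 0.132 0.481 0.482]]
wingfinger 4478 zmin 274.5662219576484
3 [-169.3   32.9  271.4] [-146.4   39.6  277.6] 128
8 [-169.3   32.8  271.4] [-146.3   46.2  282.5] 317
15 [-169.3   32.8  271.4] [-146.    46.7  289.6] 633
30 [-169.7   32.7  271.4] [-145.9   46.9  304.6] 1490
lanefinger 4883 zmin 274.7969432719689
3 [-168.9  -35.3  271.2] [-146.1  -28.6  277.8] 133
8 [-168.9  -41.8  271.2] [-146.1  -28.5  282.8] 324
15 [-168.9  -42.7  271.2] [-145.9  -28.4  289.8] 653
30 [-169.1  -42.8  271.2] [-145.8  -28.4  304.8] 1492
292 123 [-105.   -35.8  105.8]
212 100 [-82.5  42.3 125. ]
212 190 [-170.    45.7  127.8]
347 159 [-141.   -93.7  111.8]
270 190 [-179.4  -14.9   98.1]
307 190 [-179.6  -56.7   97.2]
268 25 [-10.4 -10.9  79.3]
291 95 [-77.8 -33.8 104.7]
291 152 [-135.1  -36.1  104.3]
355 70 [-55.8 -90.8 118.4]
```

Run:
```python
import cv2
p=cv2.imread("pics/wrist1.png");cv2.imwrite("pics/wcrop1.png",cv2.resize(p[215:320,120:400],None,fx=2.8,fy=2.8,interpolation=cv2.INTER_CUBIC))
```

```text
(no output)
```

View pics/wcrop1.png

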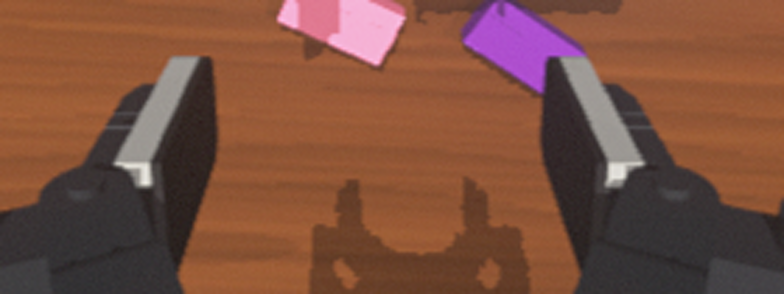

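Run:
```python
from h import *
c=np.load("w1cal.npz");T=c['T'];print('cam',-T[:3,:3].T@T[:3,3],'\n',T[:3,:3].round(3),c['K'])
z=np.load("scene1.npz");p,d=z['p'],z['d'];W=pts("scene",d);B=(W-O)@RB*1000
cv2.imwrite("pics/scrop1.png",cv2.resize(p[60:140,210:300,::-1],None,fx=6,fy=6,interpolation=cv2.INTER_CUBIC))
for v in range(100,128,2):print(v,[ (u,*B[v,u].round(0)) for u in range(228,276,6) if B[v,u,2]>150])
```

```text
cam [0.56646605 0.06834521 0.40820307] 
 [[ 0.049 -0.999 -0.001]
 [-0.952 -0.047  0.302]
 [-0.302 -0.014 -0.953]] [[289.30552838   0.         254.93249901]
 [  0.         289.30552838 189.6188921 ]
 [  0.           0.           1.        ]]
100 [(228, np.float64(-167.0), np.float64(-67.0), np.float64(359.0)), (234, np.float64(-150.0), np.float64(-64.0), np.float64(364.0)), (240, np.float64(-171.0), np.float64(-23.0), np.float64(337.0)), (246, np.float64(-148.0), np.float64(-27.0), np.float64(349.0)), (258, np.float64(-162.0), np.float64(31.0), np.float64(317.0)), (264, np.float64(-151.0), np.float64(42.0), np.float64(317.0))]
102 [(228, np.float64(-168.0), np.float64(-66.0), np.float64(353.0)), (234, np.float64(-150.0), np.float64(-65.0), np.float64(359.0)), (240, np.float64(-162.0), np.float64(-33.0), np.float64(340.0)), (246, np.float64(-145.0), np.float64(-30.0), np.float64(345.0)), (258, np.float64(-165.0), np.float64(34.0), np.float64(308.0)), (264, np.float64(-152.0), np.float64(44.0), np.float64(309.0))]
104 [(228, np.float64(-173.0), np.float64(-63.0), np.float64(344.0)), (23
[... 1295 characters left out ...]
, np.float64(318.0)), (258, np.float64(-161.0), np.float64(31.0), np.float64(276.0))]
116 [(240, np.float64(-154.0), np.float64(-43.0), np.float64(309.0))]
118 [(240, np.float64(-156.0), np.float64(-41.0), np.float64(301.0))]
120 [(240, np.float64(-157.0), np.float64(-41.0), np.float64(295.0)), (258, np.float64(361.0), np.float64(-554.0), np.float64(789.0)), (270, np.float64(361.0), np.float64(-554.0), np.float64(789.0))]
122 [(240, np.float64(-155.0), np.float64(-42.0), np.float64(291.0))]
124 [(228, np.float64(361.0), np.float64(-554.0), np.float64(789.0)), (240, np.float64(-156.0), np.float64(-42.0), np.float64(285.0))]
126 [(240, np.float64(-157.0), np.float64(-41.0), np.float64(278.0))]
```

View pics/scrop1.png

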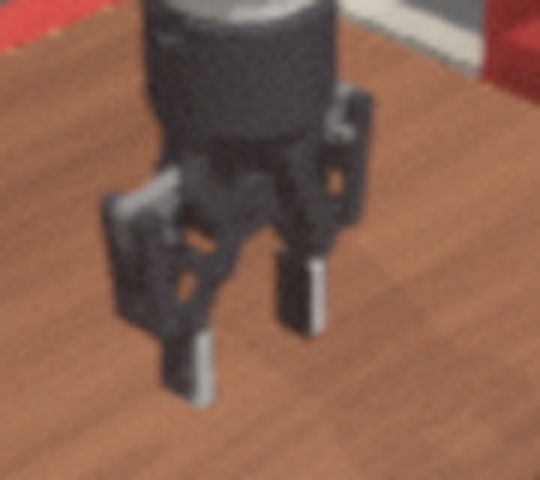

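Both cameras put the fingertips at z≈0.273 with the TCP at 0.249, about 30 mm higher than I expected from the text. The fingers' x and y agree: centres at box y +40 and -36, x -169 to -146. I'll come down in steps and rely on force and the cameras for height.

>>> {"fn": "servo_tool", "kwargs": {
  "increments": "0 0 0 0 0 2 6.2; 0 0 0 0 0 4.5 6.2; 0 0 0 0 0 7 6.2; 0 0 0 0 0 9 6.2; 0 0 0 0 0 10 6.2; 0 0 0 0 0 10.5 6.2; 0 0 0 0 0 10.5 6.2"
}}

```text
time: 2.5
eef_pos: [0.4879, 0.0623, 0.144]
tcp_rot: [1.0, 0.023, -0.001, -0.0]
contact_force: [0.1, 0.6, -0.0]
opening: 0.724
```

```bash
cat > look.py <<'E'
import sys
from h import *
k=sys.argv[1]
c=ctrl.camera_info("wrist")
pw,dw=ctrl.read_camera("wrist");W=pts("wrist",dw);B=(W-O)@RB*1000
ps,ds=ctrl.read_camera("scene")
np.savez(f"w{k}.npz",p=pw,d=dw,B=B)
sc=cv2.resize(ps[130:270,190:350],(640,560),interpolation=cv2.INTER_CUBIC)
cv2.imwrite(f"pics/s{k}.png",sc[:,:,::-1]);cv2.imwrite(f"pics/w{k}.png",pw[:,:,::-1])
st=ctrl.get_state();zt=st['eef_pos'][2]*1000
plan(-.158,.002,.1)
m=(dw<.15)&(dw>0)
for sl in(np.s_[225:330,130:240],np.s_[225:330,270:390]):
    q=B[sl][m[sl]];print('finger z',np.percentile(q[:,2],1).round(1),q.min(0).round(1),q.max(0).round(1))
hsv=cv2.cvtColor(pw,cv2.COLOR_RGB2HSV)
cm=(hsv[...,0]>8)&(hsv[...,0]<26)&(hsv[...,1]>90)&(hsv[...,2]>130)&(B[...,1]>-58)&(B[...,1]<-15)&(B[...,2]>95)&(B[...,2]<112)&(dw>.16)
if cm.sum()>20:print('carton',cm.sum(),B[cm].min(0).round(1),B[cm].max(0).round(1))
wm=(B[...,1]>20)&(B[...,1]<60)&(B[...,2]>85)&(B[...,2]<140)&(B[...,0]>-185)&(B[...,0]<0)&(dw>.16)
q=B[wm]
if len(q)>50:
    A=np.c_[q[:,:2],np.ones(len(q))];cc=np.linalg.lstsq(A,q[:,2],rcond=None)[0];print('wing slope',np.arctan(cc[1]).round(3),'z@40',(cc@[-100,40,1]).round(1))
E
python3 look.py 2
```

```text
now box mm [-157.9   -0.2  146.1] F [ 0.5 -0.3  0.6] t 2.6 open 6.200147128025019
rot [ 0.0003 -0.0019 -0.0008] shift cm [-0.02 -0.22  4.61]
finger z 172.8 [-169.1   18.   169.1] [-139.1   48.3  241.3]
finger z 172.9 [-168.7  -51.8  169.2] [-139.1  -18.2  241.3]
carton 2729 [-134.8  -49.6  103.8] [-75.3 -16.9 109. ]
wing slope 0.685 z@40 123.5
```

View pics/w2.png

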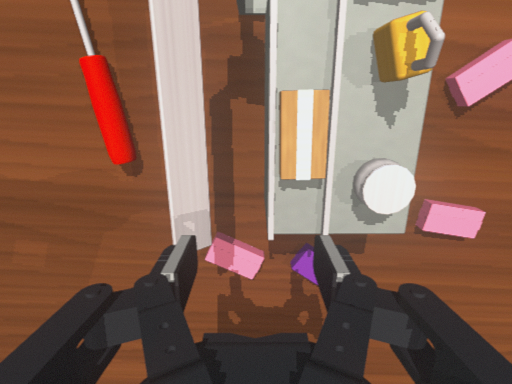

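View pics/s2.png

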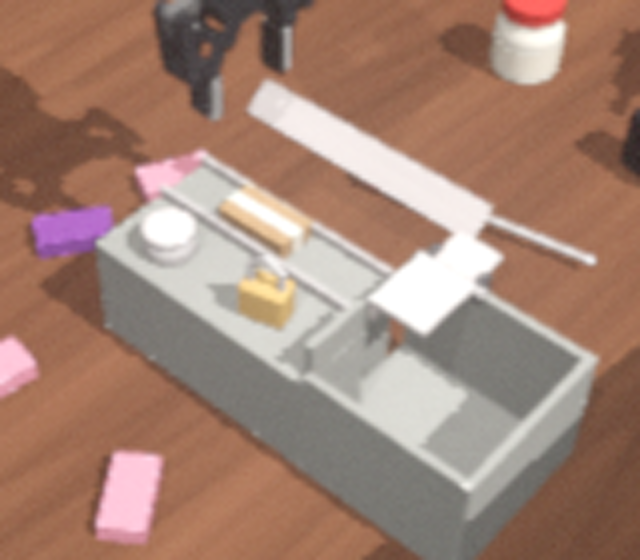

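>>> {"fn": "servo_tool", "kwargs": {
  "increments": "0 0 0 0 0 1 6.2; 0 0 0 0 0 2 6.2; 0 0 0 0 0 3 6.2; 0 0 0 0 0 3.7 6.2; 0 0 0 0 0 4.4 6.2; 0 0 0 0 0 5 6.2; 0 0 0 0 0 5.5 6.2; 0 0 0 0 0 5.5 6.2"
}}

```text
time: 3.27
eef_pos: [0.4886, 0.0631, 0.0893]
tcp_rot: [1.0, 0.023, -0.0, -0.0]
contact_force: [-1.1, 0.2, 3.9]
opening: 0.725
```

```bash
python3 look.py 3
```

```text
now box mm [-158.5    0.3   90.1] F [-1.   0.1  3.2] t 3.37 open 6.200731883395364
rot [-0.      0.0001 -0.    ] shift cm [ 0.05 -0.17 -0.99]
finger z 113.3 [-168.8   18.7  111.5] [-138.    58.2  186.2]
finger z 117.3 [-169.1  -50.8  114.2] [-139.2  -17.6  186. ]
wing slope 0.472 z@40 112.5
```

View pics/w3.png

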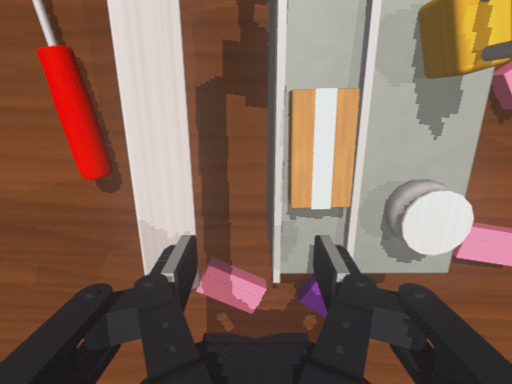

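View pics/s3.png

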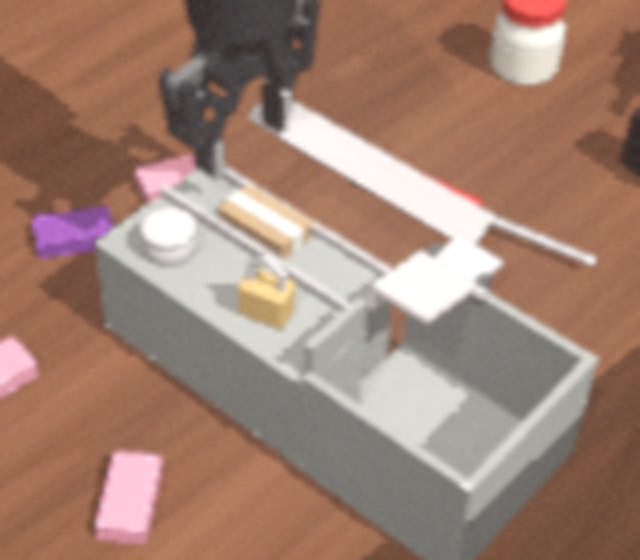

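Run:
```python
import numpy as np
z=np.load("w3.npz");B=z['B'];d=z['d']
for v in(236,238,240,244,250):
    for a,b in((165,205),(308,350)):
        print(v,[(u,*B[v,u].round(0).astype(int)) for u in range(a,b,5) if d[v,u]<.16])
for v in(150,225,265):
    print(v,'wing',[(u,*B[v,u].round(0).astype(int)) for u in range(115,200,8)])
    print(v,'rails',[(u,*B[v,u].round(0).astype(int)) for u in range(266,380,5)if B[v,u,2]>93])
```

```text
236 [(165, np.int64(-147), np.int64(46), np.int64(116)), (170, np.int64(-147), np.int64(44), np.int64(116)), (175, np.int64(-148), np.int64(42), np.int64(113)), (180, np.int64(-147), np.int64(38), np.int64(116)), (185, np.int64(-147), np.int64(36), np.int64(117)), (190, np.int64(-146), np.int64(33), np.int64(117)), (195, np.int64(-151), np.int64(33), np.int64(108))]
236 [(318, np.int64(-147), np.int64(-31), np.int64(117)), (323, np.int64(-147), np.int64(-34), np.int64(117)), (328, np.int64(-147), np.int64(-36), np.int64(117))]
238 [(165, np.int64(-148), np.int64(46), np.int64(115)), (170, np.int64(-148), np.int64(44), np.int64(116)), (175, np.int64(-149), np.int64(42), np.int64(115)), (180, np.int64(-146), np.int64(37), np.int64(120)), (185, np.int64(-146), np.int64(35), np.int64(119)), (190, np.int64(-147), np.int64(33), np.int64(118)), (195, np.int64(-150), np.int64(32), np.int64(112))]
238 [(318, np.int64(-147), np.int64(-31), np.int64(119)), (323, np.int64(-146), np.int64(-33), np.int64(120)), (328, np.int64(-147), np.int64(-36), np.int64(119))]
240 [(165, np.int64(-149), np.int6
[... 4477 characters left out ...]
38)), (171, np.int64(-147), np.int64(35), np.int64(144)), (179, np.int64(-146), np.int64(32), np.int64(144)), (187, np.int64(-154), np.int64(32), np.int64(132)), (195, np.int64(-163), np.int64(32), np.int64(117))]
265 rails [(276, np.int64(-175), np.int64(-12), np.int64(98)), (316, np.int64(-161), np.int64(-30), np.int64(121)), (321, np.int64(-155), np.int64(-30), np.int64(131)), (326, np.int64(-149), np.int64(-30), np.int64(139)), (331, np.int64(-146), np.int64(-31), np.int64(144)), (336, np.int64(-146), np.int64(-33), np.int64(144)), (341, np.int64(-146), np.int64(-35), np.int64(144)), (346, np.int64(-150), np.int64(-40), np.int64(138)), (351, np.int64(-150), np.int64(-42), np.int64(138))]
```

>>> {"fn": "servo_tool", "kwargs": {
  "increments": "0 0 0 0 -0.2 0.5 6.2; 0 0 0 0 -0.2 1 6.2; 0 0 0 0 -0.2 1.4 6.2; 0 0 0 0 -0.2 1.6 6.2; 0 0 0 0 -0.2 1.6 6.2"
}}

```text
time: 3.78
eef_pos: [0.4897, 0.0636, 0.0746]
tcp_rot: [1.0, 0.024, 0.001, 0.002]
contact_force: [-0.7, -5.1, 5.8]
opening: 0.725
```

```bash
python3 look.py 4
```

```text
now box mm [-157.5    0.9   74.9] F [-0.9 -5.1  5.6] t 3.88 open 6.204899927140693
rot [ 0.0031 -0.0024  0.0006] shift cm [-0.05 -0.1  -2.51]
finger z 97.1 [-168.    19.6   96.4] [-138.3   56.9  171.5]
finger z 98.0 [-167.6  -56.8   96.6] [-138.2  -10.2  171.5]
wing slope 0.107 z@40 90.7
```

View pics/w4.png

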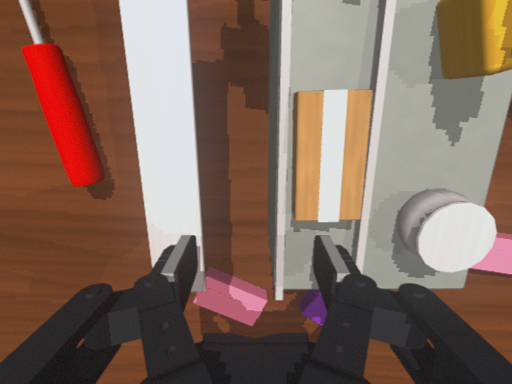

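View pics/s4.png

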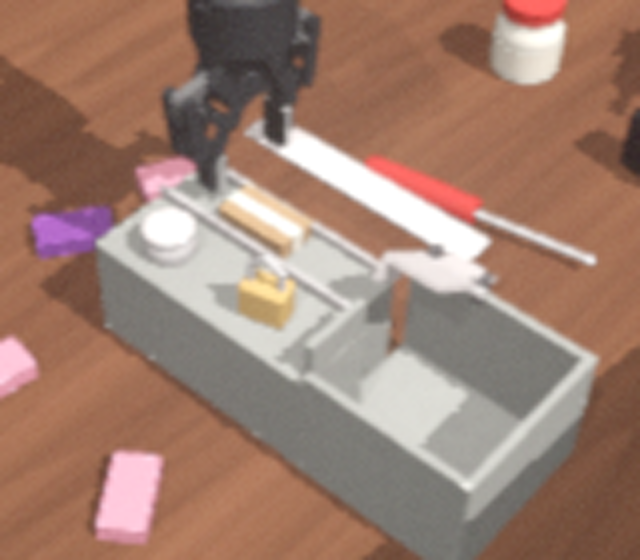

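>>> {"fn": "servo_tool", "kwargs": {
  "increments": "0 0 0 0 0.1 0.15 6.2; 0 0 0 0 0.1 0.3 6.2; 0 0 0 0 0.1 0.3 6.2"
}}

```text
time: 4.13
eef_pos: [0.4897, 0.0629, 0.0727]
tcp_rot: [1.0, 0.024, 0.001, 0.001]
contact_force: [-3.5, -3.9, 10.1]
opening: 0.727
```

```bash
python3 look.py 5
```

```text
now box mm [-1.574e+02  1.000e-01  7.270e+01] F [-3.2 -5.4  9.9] t 4.23 open 6.171599507653527
rot [ 0.0027 -0.0021  0.0009] shift cm [-0.05 -0.19 -2.73]
finger z 94.9 [-168.1   18.7   94.3] [-138.1   55.7  169.1]
finger z 96.4 [-168.   -57.1   94.9] [-138.2   -9.9  169.2]
wing slope 0.097 z@40 83.9
```

Run:
```python
import numpy as np
z=np.load("w5.npz");B=z['B'];d=z['d']
for v in(60,150,215):print('wing',[(u,*B[v,u].round(0).astype(int).tolist()) for u in range(120,205,8)])
for v in range(212,232,3):print(v,[B[v,u].round(0).astype(int).tolist() for u in (305,335,360)])
for v in(240,255):print(v,[(u,*B[v,u].round(0).astype(int).tolist()) for u in range(276,375,5)])
```

```text
wing [(120, -52, 100, -1), (128, -64, 55, 95), (136, -63, 52, 94), (144, -64, 48, 96), (152, -63, 45, 95), (160, -64, 41, 96), (168, -64, 38, 96), (176, -63, 35, 95), (184, -63, 31, 95), (192, -52, 47, -1), (200, -52, 41, -1)]
wing [(120, -119, 109, -1), (128, -119, 103, -1), (136, -119, 96, -1), (144, -103, 53, 95), (152, -103, 49, 95), (160, -103, 46, 95), (168, -103, 42, 95), (176, -103, 37, 96), (184, -103, 34, 96), (192, -103, 30, 94), (200, -119, 45, -2)]
wing [(120, -175, 117, 0), (128, -176, 110, -1), (136, -175, 103, 0), (144, -176, 97, -1), (152, -136, 53, 95), (160, -136, 49, 94), (168, -136, 45, 95), (176, -136, 41, 95), (184, -136, 36, 95), (192, -136, 33, 94), (200, -136, 28, 95)]
212 [[-130, -23, 105], [-130, -37, 106], [-130, -49, 106]]
215 [[-132, -23, 105], [-132, -37, 105], [-132, -50, 105]]
218 [[-133, -23, 106], [-134, -38, 105], [-137, -53, 96]]
221 [[-135, -24, 104], [-135, -38, 106], [-138, -53, 98]]
224 [[-143, -26, 90], [-144, -43, 89], [-141, -53, 96]]
227 [[-146, -27, 89], [-146, -43, 89], [-142, -53, 97]]
230 [[-147, -27, 89], [-147, -43, 89], [-144, -53,
[... 206 characters left out ...]
0), (321, -145, -32, 105), (326, -146, -34, 104), (331, -146, -37, 104), (336, -154, -45, 88), (341, -154, -47, 89), (346, -154, -50, 88), (351, -153, -52, 89), (356, -151, -53, 94), (361, -149, -55, 97), (366, -153, -61, 89), (371, -154, -63, 89)]
255 [(276, -159, -11, 96), (281, -158, -13, 97), (286, -163, -17, 89), (291, -163, -20, 89), (296, -163, -23, 89), (301, -162, -25, 90), (306, -162, -28, 90), (311, -163, -31, 89), (316, -154, -30, 104), (321, -149, -30, 113), (326, -145, -31, 119), (331, -145, -33, 119), (336, -145, -35, 120), (341, -150, -40, 112), (346, -150, -43, 111), (351, -163, -53, 89), (356, -158, -53, 97), (361, -158, -55, 97), (366, -163, -62, 89), (371, -163, -65, 89)]
```

View pics/s5.png

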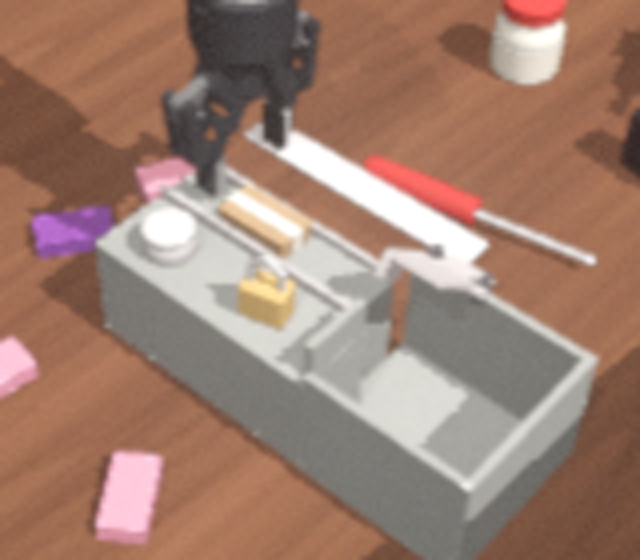

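The wing is level at z≈95, so the flap is fully open, and the force is about 10 N. The carton's rear is at x≈-136 and the finger front at x≈-146. Now I'll push along +x.

>>> {"fn": "servo_tool", "kwargs": {
  "increments": "0 0 0 0.3 0 0 6.2; 0 0 0 0.7 0 0 6.2; 0 0 0 1.1 0 0 6.2; 0 0 0 1.5 0 0 6.2; 0 0 0 2 0 0 6.2; 0 0 0 2.5 0 0 6.2; 0 0 0 3 0 0 6.2"
}}

```text
time: 4.82
eef_pos: [0.5168, 0.0659, 0.0725]
tcp_rot: [1.0, 0.024, -0.003, -0.0]
contact_force: [-11.2, -1.5, 16.5]
opening: 0.722
```

```bash
python3 look.py 6
```

```text
now box mm [-129.     1.8   72.5] F [-6.6 -0.2 13.8] t 4.92 open 6.175920108548901
rot [-0.0008  0.0029  0.0008] shift cm [-2.91 -0.03 -2.74]
finger z 94.9 [-139.7   20.1   94.3] [-109.3   55.9  168.8]
finger z 96.6 [-139.3  -57.2   94.7] [-107.9   -9.9  169.1]
wing slope 0.043 z@40 95.1
```

View pics/w6.png

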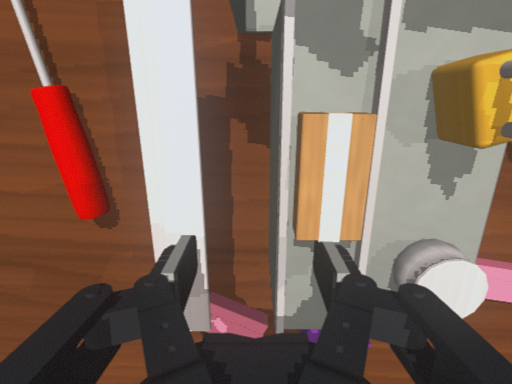

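The carton moves straight with the finger on its rear edge at (335,240), and the flap stays open. I'll ease off about 0.5 mm and continue.

>>> {"fn": "servo_tool", "kwargs": {
  "increments": "0 0 0 0.5 0 -0.03 6.2; 0 0 0 1 0 -0.05 6.2; 0 0 0 1.5 0 -0.05 6.2; 0 0 0 2 0 -0.05 6.2; 0 0 0 2.5 0 -0.05 6.2; 0 0 0 3 0 -0.05 6.2; 0 0 0 3.5 0 -0.05 6.2; 0 0 0 4 0 -0.05 6.2"
}}

```text
time: 5.58
eef_pos: [0.5569, 0.0678, 0.0726]
tcp_rot: [1.0, 0.024, -0.003, -0.0]
contact_force: [-8.7, -0.6, 13.8]
opening: 0.726
```

```bash
python3 look.py 7
```

```text
now box mm [-88.8   1.8  72.7] F [-4.5  0.  10.3] t 5.68 open 6.188956731399836
rot [-0.0008  0.002   0.0005] shift cm [-6.93 -0.03 -2.72]
finger z 95.0 [-99.3  20.1  94.4] [-69.   56.2 169.4]
finger z 96.7 [-99.  -57.1  95.3] [-67.7  -9.9 169. ]
wing slope 0.041 z@40 95.0
```

View pics/w7.png

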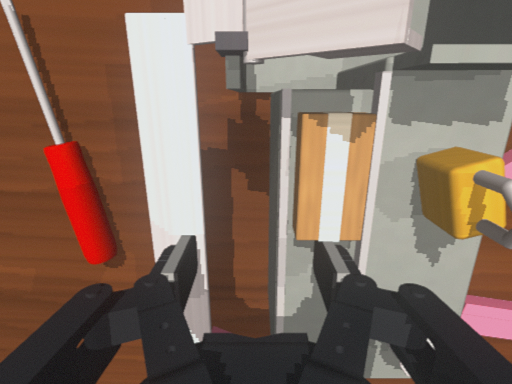

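View pics/s7.png

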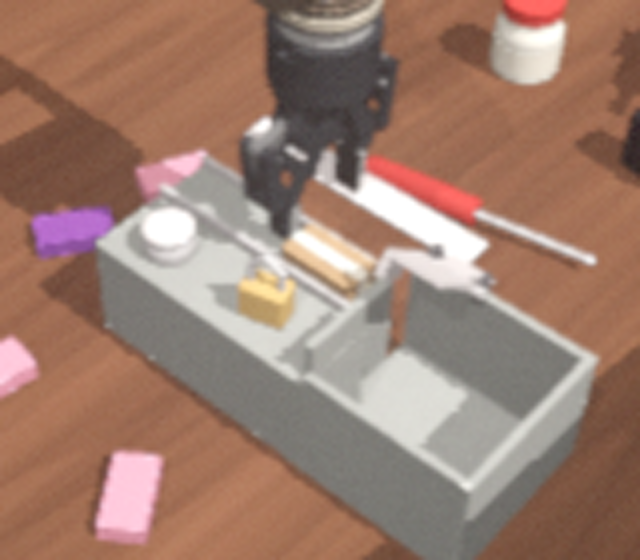

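Run:
```python
import numpy as np,cv2
z=np.load("w7.npz");B=z['B'];d=z['d'];p=z['p']
s=np.s_[145:260,415:512];q=B[s].reshape(-1,3);q=q[(q[:,2]>100)&(q[:,2]<160)]
print(len(q),q.min(0),q.max(0))
h=q[q[:,2]>125];print(h.min(0),h.max(0))
f=B[(d<.15)&(d>0)];f=f[(f[:,1]<-40)]
for a in range(100,240,20):
    k=f[(f[:,2]>=a)&(f[:,2]<a+20)]
    if len(k):print(a,k.min(0).round(0),k.max(0).round(0))
```

```text
6554 [ -69.89609094 -105.2868725   100.0224309 ] [-32.58969269 -76.33875175 138.77130809]
[-64.92115208 -95.4600765  125.00653092] [-37.39350202 -84.2393824  138.77130809]
100 [-134. -105.  100.] [  8. -40. 120.]
120 [ -82. -101.  120.] [  8. -40. 140.]
140 [-100.  -63.  140.] [  8. -40. 160.]
160 [-99. -65. 160.] [-74. -49. 180.]
180 [-75. -59. 180.] [-74. -52. 181.]
```

The padlock edge at y -76 clears the finger linkage at about -66. The carton is centred with its front at the mouth (335,115), so I'll continue.

>>> {"fn": "servo_tool", "kwargs": {
  "increments": "0 0 0 0.5 0 0 6.2; 0 0 0 1 0 0 6.2; 0 0 0 1.5 0 0 6.2; 0 0 0 2 0 0 6.2; 0 0 0 2.5 0 0 6.2; 0 0 0 3 0 0 6.2; 0 0 0 3.5 0 0 6.2; 0 0 0 4 0 0 6.2"
}}

```text
time: 6.35
eef_pos: [0.597, 0.0696, 0.0727]
tcp_rot: [1.0, 0.024, -0.002, -0.0]
contact_force: [-8.2, -0.4, 11.1]
opening: 0.721
```

```bash
python3 look.py 8
```

```text
now box mm [-48.6   1.8  72.8] F [-5.6  0.7 10. ] t 6.45 open 6.194416093577803
rot [-0.0007  0.0014  0.0005] shift cm [-10.94  -0.03  -2.71]
finger z 95.0 [-58.8  19.8  94.5] [-29.1  56.2 169.2]
finger z 96.7 [-59.  -57.1  95.2] [-27.7  -9.8 168.9]
wing slope 0.044 z@40 95.0
```

View pics/w8.png

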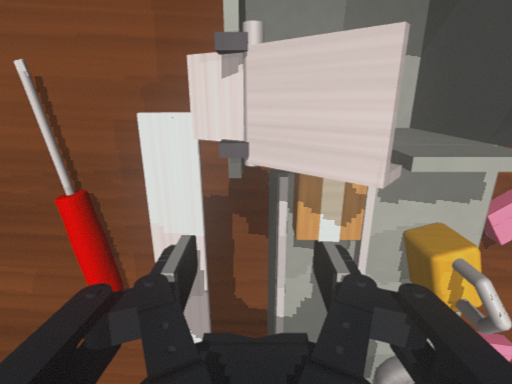

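View pics/s8.png

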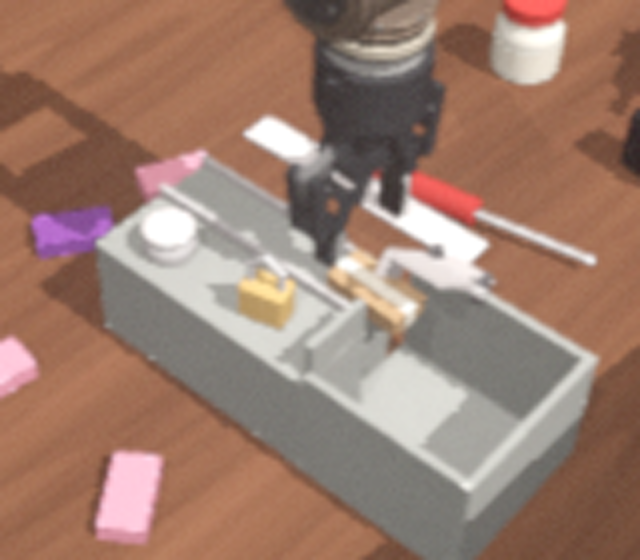

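>>> {"fn": "servo_tool", "kwargs": {
  "increments": "0 0 0 0.5 0 0 6.2; 0 0 0 1 0 0 6.2; 0 0 0 1.5 0 0 6.2; 0 0 0 2 0 0 6.2; 0 0 0 2.4 0 0 6.2; 0 0 0 2.7 0 0 6.2; 0 0 0 2.8 0 0 6.2; 0 0 0 2.8 0 0 6.2; 0 0 0 2.8 0 0 6.2"
}}

```text
time: 7.2
eef_pos: [0.6255, 0.071, 0.0728]
tcp_rot: [1.0, 0.024, -0.001, -0.0]
contact_force: [-6.9, -0.3, 10.1]
opening: 0.728
```

```bash
python3 look.py 9
```

```text
now box mm [-21.4   1.7  72.8] F [-7.1 -0.8 10.4] t 7.3 open 6.20571661962424
rot [-0.0005  0.0027  0.0007] shift cm [-13.66  -0.04  -2.68]
finger z 95.0 [-31.7   9.9  94.4] [ -1.5  56.3 169. ]
finger z 103.5 [-31.8 -59.4  96.3] [ 18.4  -4.5 169. ]
wing slope 0.032 z@40 95.1
```

View pics/w9.png

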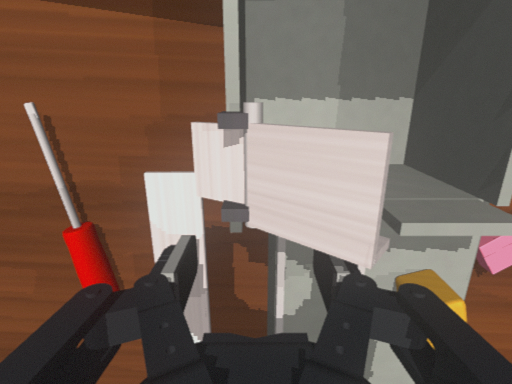

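View pics/s9.png

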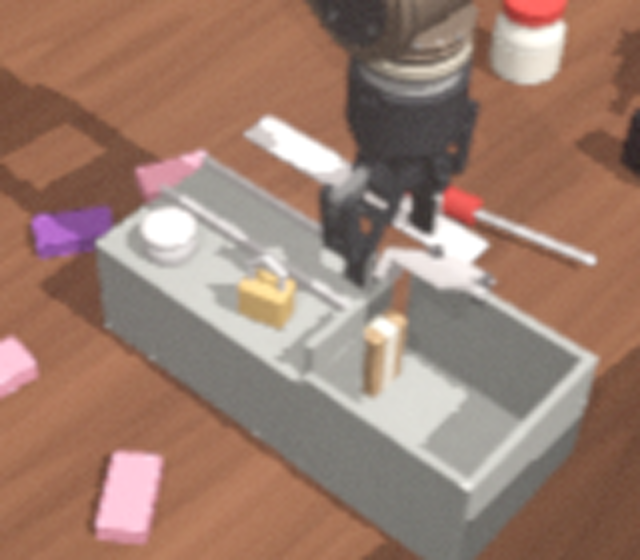

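The carton has dropped and is standing on end in the bin at (385,355), and the lane is empty. I'll back off a little and then lift, so the wing comes up and the flap closes.

>>> {"fn": "servo_tool", "kwargs": {
  "increments": "0 0 0 -0.5 0 0 6.2; 0 0 0 -1 0 0 6.2; 0 0 0 -1.2 0 -0.5 6.2; 0 0 0 -1.2 0 -1.2 6.2; 0 0 0 -1.2 0 -2 6.2; 0 0 0 -1.2 0 -3 6.2; 0 0 0 -1.2 0 -4 6.2; 0 0 0 -1.2 0 -5.5 6.2; 0 0 0 -1.2 0 -7.5 6.2; 0 0 0 -1.2 0 -10 6.2"
}}

```text
time: 8.13
eef_pos: [0.6124, 0.07, 0.1701]
tcp_rot: [1.0, 0.023, -0.003, -0.0]
contact_force: [0.5, -1.0, -0.6]
opening: 0.726
```

>>> {"fn": "servo_tool", "kwargs": {
  "increments": "0 0 0 -1 0 -3 6.2; 0 0 0 -3 0 -6 6.2; 0 0 0 -6 0 -8 6.2; 0 0 0 -9 0 -9 6.2; 0 0 0 -11 0 -9 6.2; 0 0 0 -12 0 -9 6.2; 0 0 0 -12 0 -9 6.2"
}}

```text
time: 8.72
eef_pos: [0.4927, 0.0645, 0.2613]
tcp_rot: [1.0, 0.023, -0.0, -0.0]
contact_force: [0.7, -0.7, 0.2]
opening: 0.722
```

```bash
python3 look.py 10
python3 - <<'E'
from h import *
p,d=ctrl.read_camera("top");cv2.imwrite("pics/t10.png",cv2.resize(p[90:250,180:320,::-1],None,fx=3.6,fy=3.6,interpolation=cv2.INTER_CUBIC))
B=(pts("top",cv2.medianBlur(d,3))-O)@RB*1000;np.save("t10.npy",B)
hsv=cv2.cvtColor(p,cv2.COLOR_RGB2HSV)
wm=(B[...,1]>20)&(B[...,1]<60)&(B[...,2]>85)&(B[...,2]<145)&(B[...,0]>-180)&(B[...,0]<0)
q=B[wm]
if len(q)>20:
  A=np.c_[q[:,:2],np.ones(len(q))];c=np.linalg.lstsq(A,q[:,2],rcond=None)[0];print('top wing slope',np.arctan(c[1]),c@[-100,40,1],len(q))
E
```

```text
now box mm [-152.6    1.2  260.9] F [-0.1  0.8  0.5] t 8.82 open 6.188999207503484
rot [-0.0001  0.0005 -0.0004] shift cm [-0.53 -0.07 16.09]
finger z 288.6 [-163.3   19.7  284.9] [-133.7   50.   357.1]
finger z 288.9 [-163.9  -49.8  284.9] [-133.8  -16.6  357.3]
wing slope 0.678 z@40 121.8
top wing slope 0.6562850468265194 130.97621991532316 77
```

View pics/s10.png

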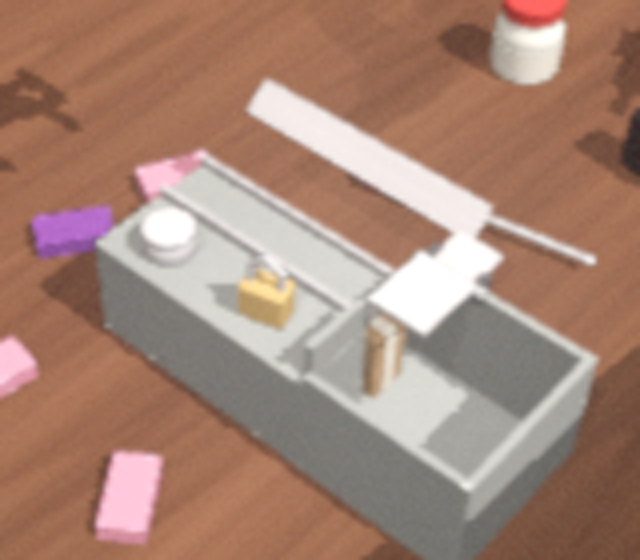

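View pics/w10.png

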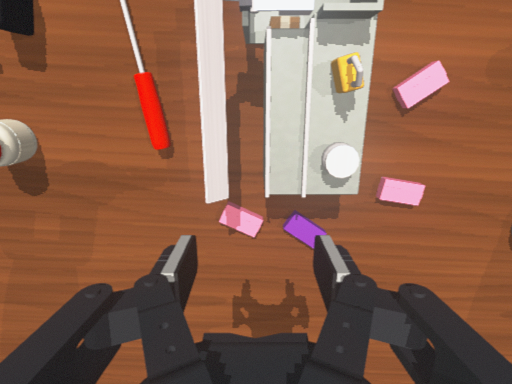

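View pics/t10.png

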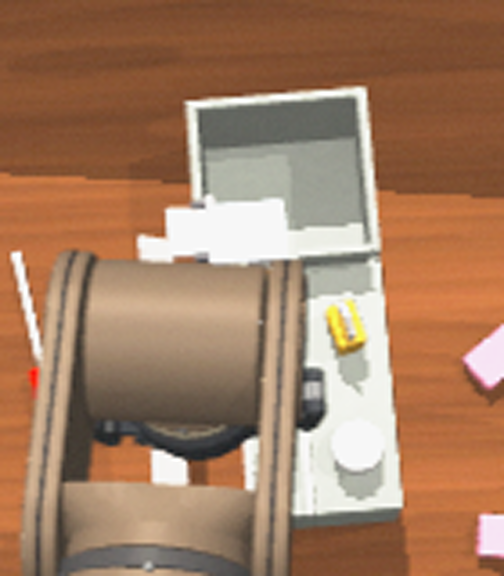

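Run:
```python
from h import *
z=np.load("w10.npz");B=z['B']
for v in(16,20,24,26):print(v,[(u,*B[v,u].round(0).astype(int).tolist()) for u in(272,280,290,298)])
for k in range(2):
    p,d=ctrl.read_camera("scene");S=(pts("scene",d)-O)@RB*1000
    hsv=cv2.cvtColor(p,cv2.COLOR_RGB2HSV)
    m=(S[...,0]>-20)&(S[...,0]<60)&(S[...,1]>-70)&(S[...,1]<0)&(S[...,2]>10)&(S[...,2]<104)
    m[:205]=0;m[235:]=0;m[:,:279]=0;m[:,295:]=0
    q=S[m];print(len(q),q.min(0).round(1),q.max(0).round(1),np.median(q,0).round(1))
print(ctrl.get_state()['time'])
```

```text
16 [(272, 10, -17, 63), (280, 10, -26, 64), (290, 9, -36, 66), (298, 24, -53, 4)]
20 [(272, 6, -17, 65), (280, 6, -26, 65), (290, 6, -37, 65), (298, 6, -46, 63)]
24 [(272, 2, -17, 64), (280, 2, -26, 65), (290, 2, -37, 64), (298, 2, -45, 66)]
26 [(272, 0, -17, 64), (280, 0, -26, 66), (290, 0, -37, 65), (298, 0, -46, 63)]
205 [-13.4 -68.9  10.3] [  5.1 -16.1 103.8] [  1.7 -42.6  53.5]
208 [-15.1 -69.5  10.2] [  5.  -18.  103.6] [  1.7 -42.4  52.8]
8.9667
```

The carton stands on end on the bin floor with its top at z≈65 mm (the floor is at 6 and the carton is 60 long). It spans x about -4 to 11 mm, so its origin is at about x -5, z 36, and it isn't moving. The flap is shut and the arm is clear.

```bash
python3 -c "
from plant import ctrl
print(ctrl.sign_off())"
```

```text
the job is handed in; nothing more can be done
None
```

The carton is in the bin and the flap is shut behind it. I handed the job in at about 9 s; it reports no verdict.

**What I did:** With the gripper set to 6.2 cm, one fingertip pressed the wing down until it lay level, at z≈95 mm and about 10 N. The wing stayed level while the other fingertip pushed the carton about 125 mm along the lane, and it fell off the deck's edge. I then backed off slightly and lifted clear.

**Last checks:**
- **Carton:** it stands on end on the bin floor with its top at z≈65 mm and its origin at about x -5, z 36 mm in the box frame. Two successive scene pictures agreed to within 1–2 mm, so it is at rest.
- **Flap:** shut. The wing slope was 0.68 rad in the wrist view, against 0.685 before I pressed it.
- **Robot:** it touches nothing; the measured force is about 0 N.
- **Bystanders:** the tin, padlock and screwdriver look unmoved in the last pictures, and nothing came near the rest.

**Disagreements:**
- **Fingertip height:** the cameras put the fingertips about 23 mm behind the TCP at this opening. The text says 14 mm ahead of it, less the pull-back when open. I went by the cameras and the force.
- **Wing in the final top view:** it gave a slope of 0.656 rad and a height about 6 mm too high, because the arm hid most of the wing. I gave it little weight.

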